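# Close and lock the service cover of a countertop water filter

## Robot

A 6-joint arm with a two-finger parallel gripper is mounted at the origin on a cart in front of the work surface, level with it; the furniture and walls round the work are solid. World frame = base frame: x ahead of the robot, y to its left, z up, the work surface at z = 0. Lengths are in m, angles in rad, forces in N, time in s.
With the tool pointing down it reaches from about 0.425 to 0.95 m from the base axis. Payload 3.5 kg.
Tool frame: the origin (TCP) lies between the finger pads; the fingertips stand 22 mm ahead of it and the grasp point (between the pads) lies 3 mm ahead of it (ctrl.nose_length is the z of the fingertips in the tool frame, in m); z points along the fingers, y is the line along which they close (so a half turn about z gives the same grasp; the last joint's range is limited). The gripper opens to 85 mm and grips with 20 to 120 N. Pads are 22 mm wide; open, the fingers measure 114 mm over their backs; the gripper's body (76 mm by 85 mm) begins 54 mm behind the grasp point. The pads swing forward as they close: fully open they stand 13 mm farther back than shut.
Start: joints at [-0.15, 0.286, 1.577, -0, 1.279, -0.15], TCP at [0.675, 0, 0.253] pointing down, gripper open.
Joint ranges: [-2.77, 2.77], [-0.9, 2.22], [0.21, 2.48], [-1.53, 4.67], [0.24, 2.81], [-2.84, 2.84]. Speed limits (rad/s): [2.79, 2.79, 3.14, 3.14, 3.14, 3.14].

## Interface

Orientations are given as a unit quaternion [x, y, z, w].
In Python, from plant import ctrl gives the robot as it stands. The module is installed in compiled form; this text tells all that it offers.
- The arm moves only by the tool send_rows, never from a script. Its argument "rows" is text: rows parted by semicolons, each of 7 numbers parted by spaces: the turn, a rotation vector about the tool's x, y, z in shares of 45 degrees (1.0 is 45 degrees), then the shift along the tool's x, y, z in shares of 500 mm (1.0 is 500 mm), then the opening, from -1 (shut) to 1 (fully open). A call has 1 to 8 rows; each row is the pose to reach, as a shift and turn from the pose commanded when the call began, along the tool's axes at that moment; what a row does not reach only later rows make up. A row lasts 1/8 s, in which the tool goes at most 62.5 mm and 10.7 degrees, less where a joint would pass 70% of its speed; a pose out of reach is approached as far as the arm can. No shift or turn number may pass 1 either way. A call with a gripper value outside its range is refused whole. The fingers move at their own pace and stop on an object; "grip_force" is the grip in N (left out, the last holds). Time passes only in rows, so rows that repeat a pose let the fingers close. It gives the time, the measured TCP pose, the force, the opening and the grip force at its end, in the units of the state.
- ctrl.get_state(): the state, without advancing time (a new reading comes with each control period).
- ctrl.read_camera(name): name is "scene" or "side" or "wrist"; returns a dict with "color" (384x512x3 uint8, red, green, blue), "fx", "fy", "cx", "cy" (pixels), "extrinsics" (4x4, takes a point from world to camera coordinates). Camera axes: x right, y down, z forward; pixel columns grow to the right and rows downward; lengths in m; the calibration is good to about 2 mm. The wrist camera is an equidistant fisheye: a pixel r from the principal point sees the ray r / f radians off the axis. A picture is of the moment at which its call begins. There is no depth.
- ctrl.sign_off(): hands the job in; it is judged then, once.
Trained networks look in a picture, given as the dict that the camera call returned (one of the last four; its "shot" number tells which), for a name from the list of things; names that differ only in an ending like _2 or _b are one class to them, and where a whole thing is asked for, a point or a joint stands for the part that bears it (a point fixed in the world has none). Each returns a list of dicts, best first, with "p" (0 to 1); they miss things now and then, are a little off and sometimes report something else, mostly with a low value. They report only what shows in the picture. A call takes as long as a camera call.
- ctrl.look_for(picture, target): "position" ([x, y, z] in m, in the coordinates of the camera as it stood for that picture, good to about 4 mm: the middle of the surface that is visible of it).
The state is a dict: "time": time; "qpos": joint angles; "dq": joint speeds; "joint_efforts": joint torques, N m; "eef_pos": TCP position; "tcp_rot": TCP orientation; "contact_force": force on the tool from outside, world axes, zero at the start; "wrist_torque": the same for the moment, N m; "opening": opening from 0.0 (shut) to 1.0 (fully open); "finger_force": force on a finger pad.
Only numpy, scipy, OpenCV 4.12 (cv2) and the standard library are available. Lean on these libraries where they do the work, as an engineer would, in place of code of your own. Each camera call takes 0.05 s, during which the arm holds its last target. There are 200 camera calls.

## Task

The cartridge of the water filter has been changed. Put the loose cover back into the open bay on top of the filter unit so that it lies flat on its seat, then push its sprung knob in until it bottoms and turn it clockwise a quarter turn until it locks, and let go. Push slowly and gently, only just to the bottom (the plastic cracks under a heavy push), and leave everything else on the worktop where it is.

Things in the scene. Friction and masses are not known exactly. Their poses are not given: they have to be found in the camera images.
- filter_unit: Countertop water filter, fixed: white box 150 (x) x 210 (y) x 85 high, with a flat gauge on top (to 92 high) and two pipe ports on its +y side. Origin: centre of its underside on the worktop; z up, x away from the robot at yaw 0. In its top is the open cartridge bay, 83 (x) x 113 (y), its centre 34 toward -y of the unit's centre
- bay (a point): centre of the bay's opening, level with the unit's flat top (85 up); axes as the unit's. Under it, in the bay, a steel receptacle 36x36 with a slot 8 wide, 30 long along the unit's y. The receptacle's top is 8 to 16 below this point (set differently in each unit, not measured). Below its plate the stud's pin can turn; notches at 90 degrees to the slot catch it
- cover: Loose white cover, 0.2 kg, standing on its skirt on the black mat. Flange 100 (x) x 130 (y) x 6; skirt 20 deep, 80 x 110 at the flange, tapering 1.5 a side to its foot: 1.5 play a side in the bay. Origin: centre of the skirt's foot, z up, 20 below the flange's underside, so 20 below bay when seated. Its x goes along the unit's x (or half a turn round)
- knob (a point): on the stud's axis, on top of the knob's round body (40 across, 12 high), 59 above the cover's origin while the knob is out. On it stands the wing to grip: 12 thick, 22 high, 40 long along this point's y. Knob, shank and cross pin (5 thick, 24 long, flat-topped, parallel to the wing) turn as one in the middle of the cover. Fingertips may rest on the round body
- stud_push (a joint): how far the knob is pushed in, m: 0 out to 0.0205. Spring 4 N plus 0.25 N per mm. Cover seated and pin in line with the slot (within 7 degrees): the pin is clear under the plate after 9.5 to 17.5 mm, by unit, and meets the receptacle's hard floor 1.5 mm deeper; only in between does it turn. Let go after the turn, it springs up 2 mm into the notch and stays 7 to 16 mm in
- stud_turn (a joint): turn of the knob in the cover, rad: 0 open stop (wing and pin along the cover's long side, in line with the slot), growing clockwise from above to the stop at 1.571 (locked, wing across the cover). Friction 0.02 N m. At the start it may stand up to 0.35 off the open stop; it must be turned back to 0 to enter the slot
- cup: small green and white cup with one handle, 64x89x48 mm; stays where it is
- teaspoon: teaspoon with a blue handle, 138x27x13 mm, lying; stays where it is
- bunch_of_keys: bunch of keys, 104x115x8 mm, lying; stays where it is
- milk_jug: steel milk jug with handle, 86x121x126 mm; stays where it is
- fork: steel fork, 193x26x15 mm, lying on the rubber mat; stays where it is
- salt_shaker: glass salt shaker with metal top, 44 across, 90 mm high; stays where it is

How it is judged:
By the outcome, as a careful person would: the job done as asked, in the order asked, and still so for the second after the job is handed in, with the robot touching nothing.
It also fails if it takes over 48 s, if anything falls off the work surface, if the arm or the gripper's body presses on something with over 40 N, if the wrist force passes 120 N, or if a joint passes its speed limit or range.

## Working session

There is one attempt and no reset: what is moved stays moved. The work goes in short steps, Python scripts to look and compute and a tool call to move; the robot and the scene stay as the last step left them, time stands still between calls to the robot, and variables do not carry over. Pictures are saved under pics/ and viewed, at most 10 in all, crops included, and the job is handed in when it is done.

Besides the shell and the picture viewer there is one more tool, called after "Request:" as name(argument=value, ...) on one line, values as JSON. send_rows: Moves the arm, as the interface text tells. Its arguments: {"type":"object","properties":{"rows":{"type":"string"},"grip_force":{"type":"number"}},"required":["rows"]}

```bash
mkdir -p pics
cat > h.py <<'E'
import numpy as np, cv2
from plant import ctrl
from scipy.spatial.transform import Rotation as R
def shot(n,f=None):
    p=ctrl.read_camera(n)
    if f: cv2.imwrite('pics/'+f,p['color'][:,:,::-1])
    return p
def w(p,c): 
    E=np.array(p['extrinsics']); return E[:3,:3].T@(np.array(c)-E[:3,3])
def ray(p,u,v,fish=False):
    x=(u-p['cx'])/p['fx'];y=(v-p['cy'])/p['fy']
    if fish:
        r=np.hypot(x,y);s=np.sin(r)/r if r>1e-9 else 1;d=np.array([x*s,y*s,np.cos(r)])
    else: d=np.array([x,y,1.])
    E=np.array(p['extrinsics']);return -E[:3,:3].T@E[:3,3],E[:3,:3].T@d
def onz(p,u,v,z,fish=False):
    o,d=ray(p,u,v,fish);return o+d*(z-o[2])/d[2]
def proj(p,X,fish=False):
    E=np.array(p['extrinsics']);c=E[:3,:3]@np.array(X)+E[:3,3]
    if fish:
        r=np.hypot(c[0],c[1]);t=np.arctan2(r,c[2]);return p['cx']+p['fx']*t*c[0]/r,p['cy']+p['fy']*t*c[1]/r
    return p['cx']+p['fx']*c[0]/c[2],p['cy']+p['fy']*c[1]/c[2]
E
python3 - <<'E'
from h import *
np.set_printoptions(precision=4,suppress=True)
ims=[]
for n in ['scene','side','wrist']:
    p=shot(n)
    ims.append(p['color'])
    cv2.imwrite(f'pics/{n}0.png',p['color'][:,:,::-1])
    print(n,p['fx'],p['cx'],p['cy'],ray(p,p['cx'],p['cy']))
    for t in ['filter_unit','cover','knob']:
        for d in ctrl.look_for(p,t)[:2]: print(t,d['p'],w(p,d['position']))
print(ctrl.nose_length, ctrl.get_state())
E
```

```text
scene 430.54764134485794 256.5435571409279 182.2387143928512 (array([-0.1848,  0.8668,  0.9128]), array([ 0.5642, -0.5614, -0.6054]))
cover 0.65 [0.5214 0.3983 0.0285]
knob 0.61 [0.5245 0.3878 0.0667]
side 354.83575786481885 256.12992911760443 194.00259343369993 (array([-0.3987,  0.9064,  0.6848]), array([ 0.6877, -0.5814, -0.4347]))
filter_unit 0.7 [ 0.5039 -0.0324  0.0658]
cover 0.98 [0.5203 0.3899 0.0306]
knob 0.58 [ 0.5045 -0.033   0.0658]
wrist 297.3186396354542 261.5819387132584 193.54718521706914 (array([0.6739, 0.0804, 0.3739]), array([ 0.0002, -0.3103, -0.9506]))
0.022 {'time': 0.6, 'qpos': array([-0.15  ,  0.2863,  1.5767, -0.    ,  1.2786, -0.15  ]), 'dq': array([ 0.0013, -0.0016, -0.0017, -0.0005, -0.0008, -0.001 ]), 'joint_efforts': array([ -0.    , -40.5662, -29.2741,  -0.0001,   0.0006,   0.    ]), 'eef_pos': array([0.675 , 0.    , 0.2534]), 'tcp_rot': array([ 0.7071,  0.7071, -0.    ,  0.    ]), 'contact_force': array([ 0.478 , -0.2914, -0.0855]), 'wrist_torque': array([ 0.0516, -0.0167, -0.0301]), 'finger_force': 0.0, 'opening': 1.000053390098699}
```

View images.

Run:
```python
import cv2,numpy as np
a=[cv2.imread(f'pics/{n}0.png') for n in('scene','side','wrist')]
m=np.vstack([np.hstack(a[:2]),np.hstack([a[2],0*a[2]])])
cv2.imwrite('pics/m.png',cv2.resize(m,(800,600)))
```

```text
(no output)
```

View pics/m.png

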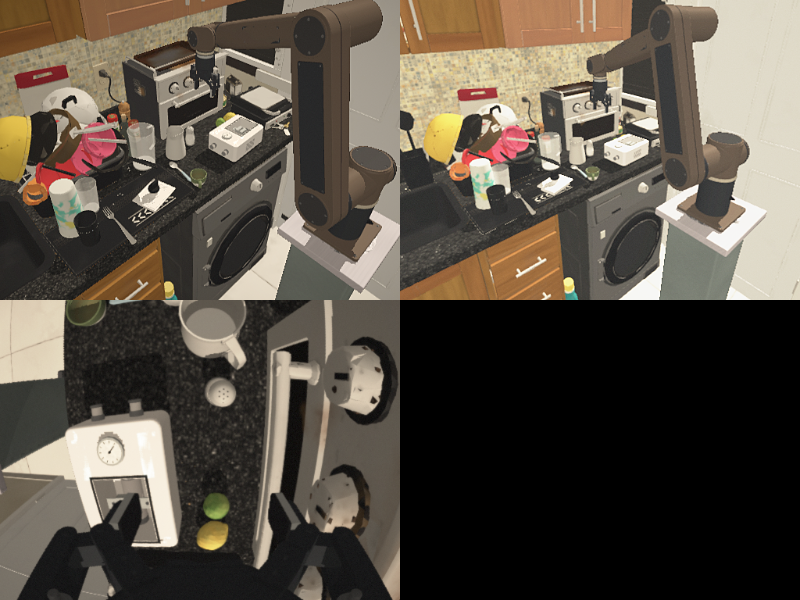

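The rows are not in the units I measure in: shifts go in shares of 500 mm and turns go in shares of 45 degrees. I convert before sending: 310 mm / 500 = 0.62, -155 mm / 500 = -0.31.

Request:
send_rows(rows="0 0 0 0.62 -0.31 -0.1 1;0 0 0 0.62 -0.31 -0.1 1;0 0 0 0.62 -0.31 -0.1 1;0 0 0 0.62 -0.31 -0.1 1;0 0 0 0.62 -0.31 -0.1 1;0 0 0 0.62 -0.31 -0.1 1;0 0 0 0.62 -0.31 -0.1 1;0 0 0 0.62 -0.31 -0.1 1")

```text
time: 1.6
eef_pos: [0.5202, 0.3096, 0.3031]
tcp_rot: [0.707, 0.707, -0.0, 0.0]
contact_force: [-0.4, 0.6, -0.5]
opening: 1.001
finger_force: 0.0
```

Run:
```python
from h import *
np.set_printoptions(precision=4,suppress=True)
p=shot('wrist','w1.png')
np.save('w1.npy',p,allow_pickle=True)
for t in ['filter_unit','cover','knob','cup','milk_jug','salt_shaker']:
    for d in ctrl.look_for(p,t)[:1]: print(t,d['p'],w(p,d['position']),proj(p,w(p,d['position']),True))
im=cv2.imread('pics/w1.png')
cv2.imwrite('pics/w1b.png',cv2.resize(im,(800,600),interpolation=cv2.INTER_CUBIC))
```

```text
filter_unit 0.98 [0.5469 0.0285 0.0464] (np.float64(277.74425388953165), np.float64(326.4895740488129))
cover 0.78 [0.5323 0.3856 0.0301] (np.float64(271.5450066891755), np.float64(102.88326663622634))
knob 0.74 [0.533  0.3813 0.0623] (np.float64(272.9986919379978), np.float64(106.71319353693694))
cup 0.89 [0.4823 0.1987 0.0293] (np.float64(236.41017665740722), np.float64(233.64559862679457))
milk_jug 0.8 [0.6771 0.1868 0.056 ] (np.float64(368.88562782859015), np.float64(247.09696539066815))
```

View pics/w1b.png

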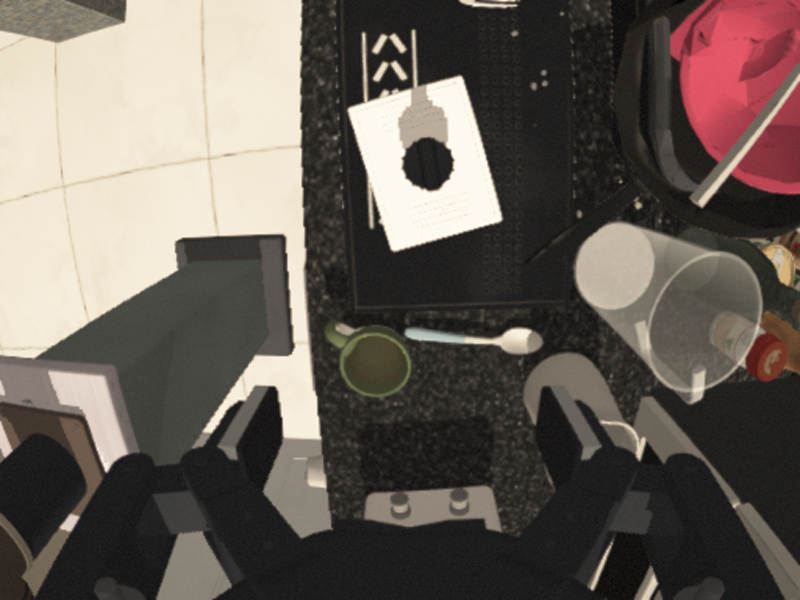

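Run:
```python
from h import *
np.set_printoptions(precision=4,suppress=True)
p=np.load('w1.npy',allow_pickle=True).item()
im=p['color'][:,:,::-1]
g=cv2.cvtColor(im,cv2.COLOR_BGR2GRAY)
m=np.zeros_like(g);cv2.fillPoly(m,[np.array([[215,60],[300,40],[330,145],[245,170]])],255)
b=((g>150)&(m>0)).astype(np.uint8)
# shadow+knob inside: convex hull of largest comp
cs,_=cv2.findContours(b,cv2.RETR_EXTERNAL,cv2.CHAIN_APPROX_NONE)
c=max(cs,key=cv2.contourArea);h=cv2.convexHull(c)[:,0]
P=np.array([onz(p,u,v,0.028,True)[:2] for u,v in h],np.float32)
r=cv2.minAreaRect(P*1000);print(r, cv2.boxPoints(r))
crop=im[80:130,245:300]
gg=cv2.cvtColor(crop,cv2.COLOR_BGR2GRAY).astype(float)
gg=np.clip(gg*4,0,255).astype(np.uint8)
cv2.imwrite('pics/k1.png',cv2.resize(gg,None,fx=10,fy=10,interpolation=cv2.INTER_CUBIC))
```

```text
((527.67431640625, 388.088134765625), (110.27652740478516, 142.46034240722656), 16.42725944519043) [[454.6431 440.8177]
 [494.9306 304.1726]
 [600.7056 335.3586]
 [560.4181 472.0036]]
```

View pics/k1.png

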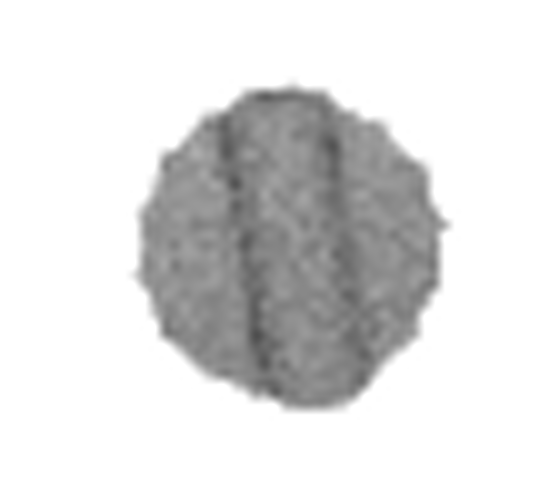

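Run:
```python
from h import *
np.set_printoptions(precision=4,suppress=True)
p=np.load('w1.npy',allow_pickle=True).item()
im=p['color'][:,:,::-1]
g=cv2.cvtColor(im,cv2.COLOR_BGR2GRAY)
c0=np.array([[348,108],[461,76],[502,216],[394,251]],np.float32)/1.5625
c=cv2.cornerSubPix(g,c0.reshape(-1,1,2).copy(),(4,4),(-1,-1),(3,30,.01))[:,0]
print(c0,c)
for cc in(c0,c):
    P=np.array([onz(p,u,v,0.028,True) for u,v in cc]);print(P[:,:2],P.mean(0))
    print([np.linalg.norm(P[i]-P[i-1]) for i in range(4)])
    print([np.degrees(np.arctan2(*(P[i]-P[j])[[1,0]])) for i,j in((1,0),(2,3),(0,3),(1,2))])
print(ray(p,p['cx'],p['cy'])[0])
print('knob body',onz(p,273.6+.5,104.2,.058,True),'wing', [ [onz(p,245+a/10,80+b/10,.083,True) for a,b in l] for l in (((225,130),(262,375)),((332,125),(362,360)),((280,95),(315,400)))])
```

```text
[[222.72  69.12]
 [295.04  48.64]
 [321.28 138.24]
 [252.16 160.64]] [[221.8364  69.0379]
 [294.7904  47.783 ]
 [321.0226 140.706 ]
 [250.7536 160.6194]]
[[0.4685 0.4315]
 [0.5629 0.4592]
 [0.6001 0.3392]
 [0.5066 0.3075]] [0.5345 0.3844 0.028 ]
[np.float64(0.12977432466896452), np.float64(0.09838921700029075), np.float64(0.1256892276364317), np.float64(0.09878191983873458)]
[np.float64(16.354647392504106), np.float64(18.727363635270574), np.float64(107.03666663210404), np.float64(107.19925581930748)]
[[0.4674 0.4317]
 [0.5626 0.4604]
 [0.5999 0.3358]
 [0.5047 0.3075]] [0.5336 0.3838 0.028 ]
[np.float64(0.12967368418460942), np.float64(0.09948386668131223), np.float64(0.13008563634417486), np.float64(0.09935052631529105)]
[np.float64(16.77941899990092), np.float64(16.54198159167286), np.float64(106.70683650442938), np.float64(106.64796120814137)]
[0.5191 0.39   0.4239]
knob body [0.5345 0.3843 0.058 ] wing [[array([0.526 , 0.3975, 0.083 ]), array([0.5302, 0.3694, 0.083 ])], [array([0.538 , 0.3982, 0.083 ]), array([0.5416, 0.3712, 0.083 ])], [array([0.5321, 0.4016, 0.083 ]), array([0.5363, 0.3665, 0.083 ])]]
```

In the tool's units: 215 mm / 500 = 0.43, 210 mm / 500 = 0.42, -8 degrees / 45 = -0.1778.

Request:
send_rows(rows="0 0 -0.1778 0.149 0.028 0.12 1;0 0 -0.1778 0.149 0.028 0.24 1;0 0 -0.1778 0.149 0.028 0.32 1;0 0 -0.1778 0.149 0.028 0.38 1;0 0 -0.1778 0.149 0.028 0.42 0.6;0 0 -0.1778 0.149 0.028 0.43 0.2;0 0 -0.1778 0.149 0.028 0.43 0.2;0 0 -0.1778 0.149 0.028 0.43 0.2", grip_force=40)

```text
time: 2.95
eef_pos: [0.5352, 0.385, 0.0906]
tcp_rot: [0.656, 0.755, 0.002, 0.001]
contact_force: [0.7, -0.1, 0.0]
opening: 0.603
finger_force: 0.0
```

Run:
```python
from h import *
a=shot('wrist')['color'];b=shot('scene')['color']
p=ctrl.read_camera('side')['color']
m=np.hstack([cv2.resize(a[100:384,100:420],(400,355)),cv2.resize(b[180:320,120:280],(400,355))])
cv2.imwrite('pics/g1.png',m[:,:,::-1])
```

```text
(no output)
```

View pics/g1.png

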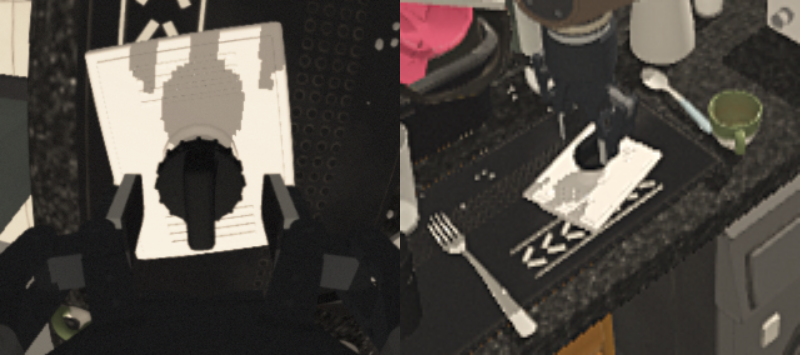

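In the tool's units: 3 mm / 500 = 0.006.

Request:
send_rows(rows="0 0 0 0 0 0.006 -0.3;0 0 0 0 0 0.006 -1;0 0 0 0 0 0.006 -1;0 0 0 0 0 0.006 -1;0 0 0 0 0 0.006 -1;0 0 0 0 0 0.006 -1", grip_force=50)

```text
time: 3.85
eef_pos: [0.5345, 0.3848, 0.0858]
tcp_rot: [0.656, 0.755, 0.001, 0.0]
contact_force: [-0.4, 1.4, 3.8]
opening: 0.128
finger_force: 51.6
```

In the tool's units: -12 degrees / 45 = -0.2667.

Request:
send_rows(rows="0 0 -0.0889 0 0 0 -1;0 0 -0.1778 0 0 0 -1;0 0 -0.2444 0 0 0 -1;0 0 -0.2667 0 0 0 -1;0 0 -0.2667 0 0 0 -1")

```text
time: 4.47
eef_pos: [0.5342, 0.3844, 0.0854]
tcp_rot: [0.574, 0.819, 0.0, 0.0]
contact_force: [1.1, -0.3, 3.8]
opening: 0.131
finger_force: 51.6
```

Run:
```python
from h import *
p=np.load('w1.npy',allow_pickle=True).item()
E=np.array(p['extrinsics']);C=np.array([.6739,.0804,.3739])
E[:3,3]=-E[:3,:3]@C;p['extrinsics']=E
im=cv2.imread('pics/wrist0.png')
s=0.0005
xs=np.arange(.38,.66,s);ys=np.arange(.10,-.19,-s)
X,Y=np.meshgrid(xs,ys)
mx=np.zeros(X.shape,np.float32);my=mx.copy()
for i in range(X.shape[0]):
    for j in range(X.shape[1]): mx[i,j],my[i,j]=proj(p,(X[i,j],Y[i,j],.085),True)
o=cv2.remap(im,mx,my,cv2.INTER_CUBIC)
cv2.imwrite('pics/ortho.png',o);print(o.shape)
```

```text
(581, 560, 3)
```

View pics/ortho.png

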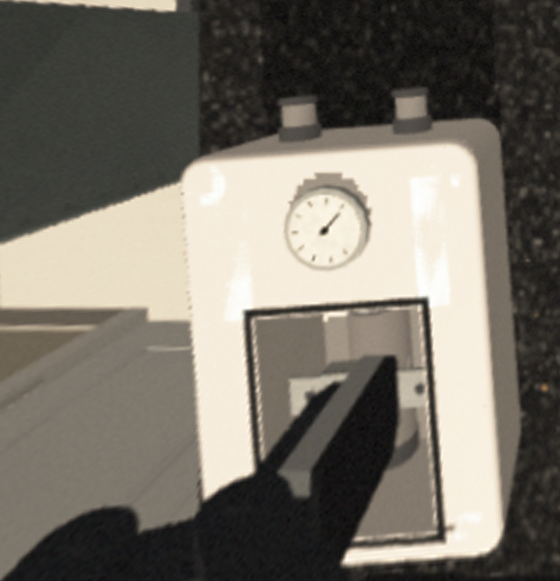

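In the tool's units: -265 mm / 500 = -0.53, -255 mm / 500 = -0.51.

Request:
send_rows(rows="0 0 0 0 0 -0.02 -1;0 0 0 0 0 -0.06 -1;0 0 0 0 0 -0.14 -1;0 0 0 0 0 -0.24 -1;0 0 0 0 0 -0.34 -1;0 0 0 0 0 -0.44 -1;0 0 0 0 0 -0.51 -1;0 0 0 0 0 -0.53 -1")

```text
time: 5.48
eef_pos: [0.5343, 0.3848, 0.3545]
tcp_rot: [0.573, 0.819, 0.002, 0.001]
contact_force: [0.1, -0.1, -2.5]
opening: 0.127
finger_force: 50.9
```

In the tool's units: -360 mm / 500 = -0.72, -310 mm / 500 = -0.62, 16.4 degrees / 45 = 0.3644.

Request:
send_rows(rows="0 0 0.0444 -0.05 -0.016 0 -1;0 0 0.0889 -0.13 -0.042 0 -1;0 0 0.1333 -0.22 -0.072 0 -1;0 0 0.1778 -0.32 -0.106 0 -1;0 0 0.2222 -0.42 -0.138 0 -1;0 0 0.2667 -0.52 -0.172 0 -1;0 0 0.3111 -0.62 -0.204 0 -1;0 0 0.3644 -0.72 -0.238 0 -1")

```text
time: 6.48
eef_pos: [0.5435, 0.0031, 0.3473]
tcp_rot: [0.686, 0.728, -0.002, -0.002]
contact_force: [-0.4, -0.4, -2.6]
opening: 0.133
finger_force: 50.8
```

In the tool's units: -285 mm / 500 = -0.57, -275 mm / 500 = -0.55.

Request:
send_rows(rows="0 0 0 -0.09 0 0 -1;0 0 0 -0.19 0 0 -1;0 0 0 -0.29 0 0 -1;0 0 0 -0.39 0 0 -1;0 0 0 -0.49 -0.01 0 -1;0 0 0 -0.55 -0.016 0 -1;0 0 0 -0.57 -0.016 0 -1;0 0 0 -0.57 -0.016 0 -1")

```text
time: 7.48
eef_pos: [0.5543, -0.2794, 0.3485]
tcp_rot: [0.685, 0.728, -0.0, -0.002]
contact_force: [-0.0, 1.3, -1.9]
opening: 0.127
finger_force: 50.8
```

```bash
cat >> h.py <<'E'
def ortho(p,x0,x1,y0,y1,z,s,fish=True):
    X,Y=np.meshgrid(np.arange(x0,x1,s),np.arange(y1,y0,-s))
    E=np.array(p['extrinsics']);c=np.stack([X,Y,0*X+z],-1)@E[:3,:3].T+E[:3,3]
    r=np.hypot(c[...,0],c[...,1]);t=np.arctan2(r,c[...,2])/r
    return cv2.remap(p['color'][:,:,::-1].copy(),(p['cx']+p['fx']*t*c[...,0]).astype(np.float32),(p['cy']+p['fy']*t*c[...,1]).astype(np.float32),cv2.INTER_CUBIC)
E
python3 - <<'E'
from h import *
p=shot('wrist');np.save('w2.npy',p,allow_pickle=True)
print(ctrl.get_state()['eef_pos'],ctrl.get_state()['tcp_rot'])
o=ortho(p,.46,.65,-.2,.05,.085,.0005)
b=cv2.resize(p['color'][:,:,::-1],(400,300))
m=np.zeros((500,780,3),np.uint8);m[:,:380]=o[:500,:380];m[:300,380:]=b
cv2.imwrite('pics/o2.png',m)
E
```

```text
[ 0.55462409 -0.27872305  0.34906846] [ 6.84660803e-01  7.28860582e-01  6.30933725e-05 -1.35378587e-03]
```

View pics/o2.png

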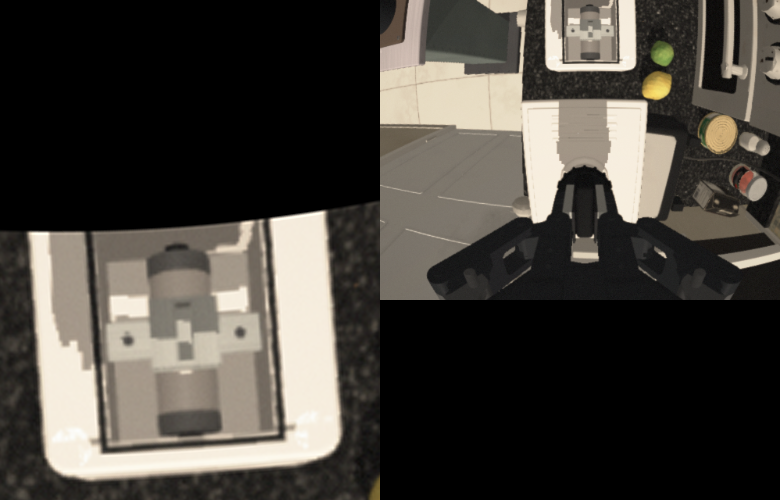

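Run:
```python
from h import *
np.set_printoptions(precision=4,suppress=True)
p=np.load('w2.npy',allow_pickle=True).item()
g=cv2.cvtColor(p['color'],cv2.COLOR_RGB2GRAY)
c0=np.array([[(524-380)*1.28,128],[(647-380)*1.28,128]],np.float32)
c=cv2.cornerSubPix(g,c0.reshape(-1,1,2).copy(),(4,4),(-1,-1),(3,30,.01))[:,0]
T=np.array([.5546,-.2787,.349]);Q=R.from_quat([.68466,.72886,0,-.00135])
for z in(.288,.291,.294):
    print(z,c0.tolist(),[Q.inv().apply(onz(p,u,v,z,True)-T) for u,v in c])
print(np.degrees(np.arctan2(.68466,.72886))*2)
# bottom edge of bay rim profile: fit lines
```

```text
0.288 [[184.32000732421875, 128.0], [341.760009765625, 128.0]] [array([ 0.0624, -0.0513,  0.0612]), array([0.0646, 0.0473, 0.061 ])]
0.291 [[184.32000732421875, 128.0], [341.760009765625, 128.0]] [array([ 0.0627, -0.0504,  0.0582]), array([0.0649, 0.0465, 0.058 ])]
0.294 [[184.32000732421875, 128.0], [341.760009765625, 128.0]] [array([ 0.063 , -0.0496,  0.0552]), array([0.0651, 0.0457, 0.055 ])]
86.41795158364299
```

Run:
```python
from h import *
np.set_printoptions(precision=2,suppress=True)
p=np.load('w2.npy',allow_pickle=True).item()
T=np.array([.5546,-.2787,.349])
z=.286
o=ortho(p,.46,.65,-.32,-.18,z,.0005);g=cv2.cvtColor(o,cv2.COLOR_BGR2GRAY).astype(float)
g=cv2.GaussianBlur(g,(5,5),0)
def w_(i,j): return np.array([.46+j*.0005,-.18-i*.0005])
L=[];Rr=[];F=[]
for i in range(95,175,4):
    row=np.diff(g[i]);L.append(w_(i,np.argmax(row[40:140])+40.5))
    Rr.append(w_(i,np.argmin(row[230:340])+230.5))
for j in range(110,270,5):
    F.append(w_(np.argmax(np.diff(g[:100,j]))+.5,j))
th=np.radians(86.42-90)*-1
ex=np.array([-np.sin(th),np.cos(th)]);ey=np.array([np.cos(th),np.sin(th)])
for n,A in(('L',L),('R',Rr),('F',F)):
    A=(np.array(A)-T[:2])*1000;t=np.c_[A@ex,A@ey]
    vx,vy,x0,y0=cv2.fitLine(t.astype(np.float32),cv2.DIST_HUBER,0,.01,.01).ravel()
    d=t@np.array([-vy,vx])-(np.array([x0,y0])@np.array([-vy,vx]))
    print(n,'dir',np.degrees(np.arctan2(vy,vx)),'pt',x0,y0,'res',d.std())
cv2.imwrite('pics/c2.png',o)
```

```text
L dir 1.8108531 pt 36.357433 -52.632473 res 1.1582209315196148
R dir -46.286972 pt 29.842852 64.49961 res 5.0755853711700425
F dir -61.080364 pt 78.717545 11.417301 res 16.547865578941238
```

View pics/c2.png

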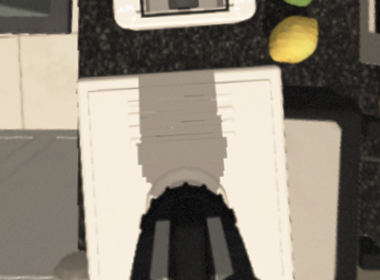

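In the tool's units: 167.5 mm / 500 = 0.335, 150 mm / 500 = 0.3.

Request:
send_rows(rows="0 0 0 0.06 0.004 0 -1;0 0 0 0.15 0.008 0 -1;0 0 0 0.24 0.012 0 -1;0 0 0 0.31 0.017 0.04 -1;0 0 0 0.335 0.018 0.12 -1;0 0 0 0.335 0.018 0.22 -1;0 0 0 0.335 0.018 0.28 -1;0 0 0 0.335 0.018 0.3 -1")

```text
time: 8.52
eef_pos: [0.5521, -0.1096, 0.1978]
tcp_rot: [0.684, 0.73, -0.001, -0.002]
contact_force: [0.2, -0.2, -1.5]
opening: 0.126
finger_force: 50.7
```

Run:
```python
from h import *
np.set_printoptions(precision=4,suppress=True)
p=shot('side');q=shot('scene');r=shot('wrist')
a=[]
for c,x in((p,(.55,-.08,.1)),(q,(.55,-.08,.1))):
    u,v=map(int,proj(c,x));a.append(cv2.resize(c['color'][v-45:v+35,u-40:u+40],(266,266),interpolation=cv2.INTER_CUBIC))
b=cv2.resize(r['color'],(354,266))
cv2.imwrite('pics/d1.png',np.hstack([a[0],a[1],b[:,:266]])[:,:,::-1])
s=ctrl.get_state();print(s['eef_pos'],s['tcp_rot'],s['contact_force'])
```

```text
[ 0.554  -0.1112  0.2012] [0.6842 0.7293 0.0002 0.0005] [ 0.3952  0.1863 -1.8574]
```

View pics/d1.png

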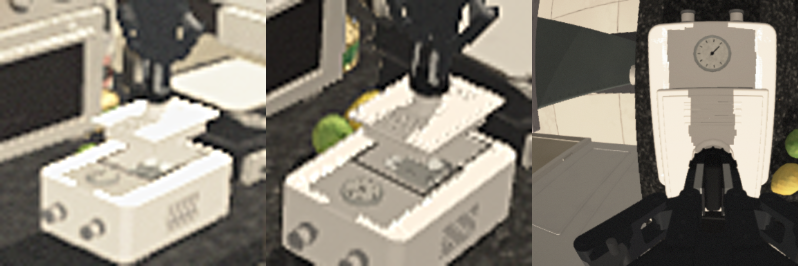

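In the tool's units: 36 mm / 500 = 0.072, 33 mm / 500 = 0.066.

Request:
send_rows(rows="0 0 0 0 -0.002 0.02 -1;0 0 0 0 -0.002 0.04 -1;0 0 0 0 -0.002 0.052 -1;0 0 0 0 -0.002 0.06 -1;0 0 0 0 -0.002 0.066 -1;0 0 0 0 -0.002 0.072 -1;0 0 0 0 -0.002 0.072 -1")

```text
time: 9.55
eef_pos: [0.5526, -0.1117, 0.1641]
tcp_rot: [0.685, 0.729, -0.0, -0.0]
contact_force: [-0.5, 0.4, -2.7]
opening: 0.127
finger_force: 50.8
```

In the tool's units: 11 mm / 500 = 0.022, 10 mm / 500 = 0.02.

Request:
send_rows(rows="0 0 0 0 0 0.006 -1;0 0 0 0 0 0.01 -1;0 0 0 0 0 0.014 -1;0 0 0 0 0 0.018 -1;0 0 0 0 0 0.02 -1;0 0 0 0 0 0.022 -1;0 0 0 0 0 0.022 -1")

```text
time: 10.42
eef_pos: [0.5526, -0.1117, 0.1532]
tcp_rot: [0.685, 0.729, -0.0, -0.0]
contact_force: [0.1, -0.5, -0.3]
opening: 0.131
finger_force: 50.8
```

In the tool's units: 3 mm / 500 = 0.006, 2 mm / 500 = 0.004.

Request:
send_rows(rows="0 0 0 0 0 0.002 -1;0 0 0 0 0 0.004 -1;0 0 0 0 0 0.006 -1;0 0 0 0 0 0.006 -1")

```text
time: 10.92
eef_pos: [0.5526, -0.1117, 0.1502]
tcp_rot: [0.685, 0.729, -0.0, -0.0]
contact_force: [-0.6, -0.3, -2.1]
opening: 0.124
finger_force: 50.8
```

Run:
```python
from h import *
np.set_printoptions(precision=4,suppress=True)
r=shot('wrist','w3.png');q=shot('side')
u,v=map(int,proj(q,(.55,-.08,.1)))
a=cv2.resize(q['color'][v-40:v+40,u-40:u+40],(384,384),interpolation=cv2.INTER_CUBIC)
cv2.imwrite('pics/e1.png',np.hstack([r['color'][:,100:500],a])[:,:,::-1])
s=ctrl.get_state();print(s['eef_pos'],s['tcp_rot'],s['contact_force'],s['wrist_torque'])
```

```text
[ 0.5527 -0.1117  0.1503] [ 0.6845  0.729  -0.     -0.    ] [-0.2292  0.2008 -1.4157] [ 0.0135 -0.0262 -0.0274]
```

View pics/e1.png

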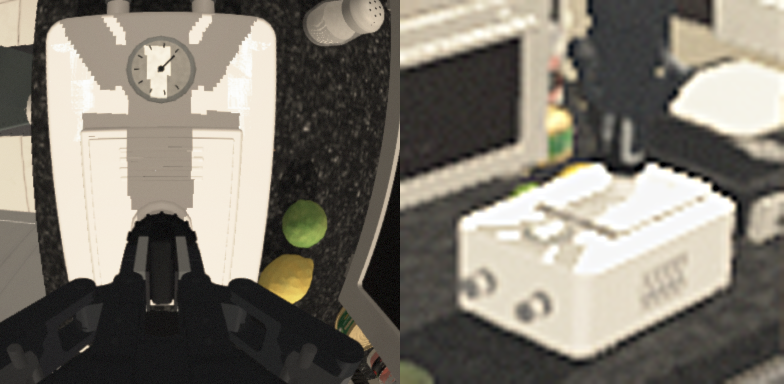

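In the tool's units: 2 mm / 500 = 0.004, 1.4 mm / 500 = 0.0028.

Request:
send_rows(rows="0 0 0 0 0 0.0014 -1;0 0 0 0 0 0.0028 -1;0 0 0 0 0 0.004 -1;0 0 0 0 0 0.004 -1")

```text
time: 11.52
eef_pos: [0.5526, -0.1117, 0.1482]
tcp_rot: [0.685, 0.729, -0.0, -0.0]
contact_force: [0.2, 0.0, -2.6]
opening: 0.128
finger_force: 50.8
```

In the tool's units: 2 mm / 500 = 0.004, 1.4 mm / 500 = 0.0028.

Request:
send_rows(rows="0 0 0 0 0 0.0014 -1;0 0 0 0 0 0.0028 -1;0 0 0 0 0 0.004 -1;0 0 0 0 0 0.004 -1")

```text
time: 12.02
eef_pos: [0.5527, -0.1117, 0.1466]
tcp_rot: [0.685, 0.729, 0.0, 0.0]
contact_force: [-0.6, 0.3, -0.2]
opening: 0.131
finger_force: 51.1
```

In the tool's units: 2 mm / 500 = 0.004, 1.4 mm / 500 = 0.0028.

Request:
send_rows(rows="0 0 0 0 0 0.0014 -1;0 0 0 0 0 0.0028 -1;0 0 0 0 0 0.004 -1;0 0 0 0 0 0.004 -1")

```text
time: 12.52
eef_pos: [0.5528, -0.1118, 0.1446]
tcp_rot: [0.685, 0.729, 0.0, 0.0]
contact_force: [-2.1, 0.4, 3.5]
opening: 0.129
finger_force: 51.7
```

In the tool's units: 2 mm / 500 = 0.004, 1.4 mm / 500 = 0.0028.

Request:
send_rows(rows="0 0 0 0 0 0.0014 -1;0 0 0 0 0 0.0028 -1;0 0 0 0 0 0.004 -1;0 0 0 0 0 0.004 -1")

```text
time: 13.02
eef_pos: [0.5528, -0.1118, 0.1423]
tcp_rot: [0.685, 0.729, 0.0, 0.0]
contact_force: [-1.8, 0.1, 5.3]
opening: 0.129
finger_force: 51.8
```

In the tool's units: 2 mm / 500 = 0.004, 1.4 mm / 500 = 0.0028.

Request:
send_rows(rows="0 0 0 0 0 0.0014 -1;0 0 0 0 0 0.0028 -1;0 0 0 0 0 0.004 -1;0 0 0 0 0 0.004 -1")

```text
time: 13.52
eef_pos: [0.5528, -0.1118, 0.1404]
tcp_rot: [0.685, 0.729, 0.0, 0.0]
contact_force: [-2.1, 0.4, 4.6]
opening: 0.126
finger_force: 51.8
```

In the tool's units: 2 mm / 500 = 0.004, 1.4 mm / 500 = 0.0028.

Request:
send_rows(rows="0 0 0 0 0 0.0014 -1;0 0 0 0 0 0.0028 -1;0 0 0 0 0 0.004 -1;0 0 0 0 0 0.004 -1")

```text
time: 14.02
eef_pos: [0.5528, -0.1118, 0.1385]
tcp_rot: [0.685, 0.729, 0.0, 0.0]
contact_force: [-2.0, 0.7, 5.1]
opening: 0.13
finger_force: 51.8
```

In the tool's units: 1 mm / 500 = 0.002, 0.5 mm / 500 = 0.001.

Request:
send_rows(rows="0 0 0 0 0 0.001 -1;0 0 0 0 0 0.002 -1;0 0 0 0 0 0.002 -1")

```text
time: 14.4
eef_pos: [0.5528, -0.1118, 0.1376]
tcp_rot: [0.685, 0.729, 0.0, 0.0]
contact_force: [-1.3, 0.7, 5.2]
opening: 0.127
finger_force: 51.9
```

In the tool's units: 1 mm / 500 = 0.002, 0.5 mm / 500 = 0.001.

Request:
send_rows(rows="0 0 0 0 0 0.001 -1;0 0 0 0 0 0.002 -1;0 0 0 0 0 0.002 -1")

```text
time: 14.78
eef_pos: [0.5528, -0.1118, 0.1367]
tcp_rot: [0.685, 0.729, 0.0, 0.0]
contact_force: [-2.0, 0.9, 6.8]
opening: 0.128
finger_force: 51.9
```

Request:
send_rows(rows="0 0 0 0 0 0.001 -1;0 0 0 0 0 0.002 -1;0 0 0 0 0 0.002 -1")

```text
time: 15.15
eef_pos: [0.5528, -0.1118, 0.1357]
tcp_rot: [0.685, 0.729, 0.0, 0.0]
contact_force: [-3.0, 1.2, 5.9]
opening: 0.129
finger_force: 52.0
```

Request:
send_rows(rows="0 0 0 0 0 0.001 -1;0 0 0 0 0 0.002 -1;0 0 0 0 0 0.002 -1")

```text
time: 15.52
eef_pos: [0.5528, -0.1118, 0.1347]
tcp_rot: [0.685, 0.729, 0.0, 0.0]
contact_force: [-2.9, 0.2, 6.2]
opening: 0.129
finger_force: 52.0
```

In the tool's units: 1 mm / 500 = 0.002, 0.5 mm / 500 = 0.001.

Request:
send_rows(rows="0 0 0 0 0 0.001 -1;0 0 0 0 0 0.002 -1;0 0 0 0 0 0.002 -1")

```text
time: 15.9
eef_pos: [0.5528, -0.1118, 0.1338]
tcp_rot: [0.685, 0.729, 0.0, 0.0]
contact_force: [-1.4, 1.6, 7.1]
opening: 0.132
finger_force: 52.0
```

Request:
send_rows(rows="0 0 0 0 0 0.001 -1;0 0 0 0 0 0.002 -1;0 0 0 0 0 0.002 -1")

```text
time: 16.27
eef_pos: [0.5529, -0.1118, 0.1329]
tcp_rot: [0.685, 0.729, 0.0, 0.0]
contact_force: [-3.1, -0.2, 6.4]
opening: 0.131
finger_force: 52.1
```

In the tool's units: 0.8 mm / 500 = 0.0016, 0.5 mm / 500 = 0.001.

Request:
send_rows(rows="0 0 0 0 0 0.001 -1;0 0 0 0 0 0.0016 -1;0 0 0 0 0 0.0016 -1")

```text
time: 16.65
eef_pos: [0.5528, -0.1118, 0.1321]
tcp_rot: [0.685, 0.729, 0.0, 0.0]
contact_force: [-2.5, 2.8, 6.6]
opening: 0.129
finger_force: 52.1
```

In the tool's units: 0.8 mm / 500 = 0.0016, 0.4 mm / 500 = 0.0008.

Request:
send_rows(rows="0 0 0 0 0 0.0008 -1;0 0 0 0 0 0.0016 -1;0 0 0 0 0 0.0016 -1")

```text
time: 17.02
eef_pos: [0.5529, -0.1118, 0.1314]
tcp_rot: [0.685, 0.729, 0.0, 0.0]
contact_force: [-2.4, 1.2, 6.7]
opening: 0.128
finger_force: 52.1
```

In the tool's units: 0.8 mm / 500 = 0.0016, 0.4 mm / 500 = 0.0008.

Request:
send_rows(rows="0 0 0 0 0 0.0008 -1;0 0 0 0 0 0.0016 -1;0 0 0 0 0 0.0016 -1")

```text
time: 17.4
eef_pos: [0.5529, -0.1118, 0.1306]
tcp_rot: [0.685, 0.729, 0.0, 0.0]
contact_force: [-2.9, 1.9, 7.6]
opening: 0.129
finger_force: 52.1
```

In the tool's units: 0.7 mm / 500 = 0.0014, 0.4 mm / 500 = 0.0008.

Request:
send_rows(rows="0 0 0 0 0 0.0008 -1;0 0 0 0 0 0.0014 -1;0 0 0 0 0 0.0014 -1")

```text
time: 17.77
eef_pos: [0.5529, -0.1118, 0.1299]
tcp_rot: [0.685, 0.729, 0.0, 0.0]
contact_force: [-3.3, 0.8, 6.9]
opening: 0.128
finger_force: 52.2
```

In the tool's units: 0.6 mm / 500 = 0.0012, 0.3 mm / 500 = 0.0006.

Request:
send_rows(rows="0 0 0 0 0 0.0006 -1;0 0 0 0 0 0.0012 -1;0 0 0 0 0 0.0012 -1")

```text
time: 18.15
eef_pos: [0.5529, -0.1118, 0.1294]
tcp_rot: [0.685, 0.729, 0.0, 0.0]
contact_force: [-3.1, 0.7, 7.7]
opening: 0.124
finger_force: 52.2
```

In the tool's units: 0.6 mm / 500 = 0.0012, 0.3 mm / 500 = 0.0006.

Request:
send_rows(rows="0 0 0 0 0 0.0006 -1;0 0 0 0 0 0.0012 -1;0 0 0 0 0 0.0012 -1")

```text
time: 18.52
eef_pos: [0.553, -0.1118, 0.1293]
tcp_rot: [0.685, 0.729, 0.0, 0.0]
contact_force: [-4.3, 1.7, 10.2]
opening: 0.129
finger_force: 52.5
```

In the tool's units: 0.5 mm / 500 = 0.001, 0.3 mm / 500 = 0.0006.

Request:
send_rows(rows="0 0 0 0 0 0.0006 -1;0 0 0 0 0 0.001 -1;0 0 0 0 0 0.001 -1")

```text
time: 18.9
eef_pos: [0.553, -0.1118, 0.1293]
tcp_rot: [0.685, 0.729, -0.0, 0.0]
contact_force: [-5.1, 2.6, 12.6]
opening: 0.124
finger_force: 52.8
```

In the tool's units: -1.5 mm / 500 = -0.003, -0.5 mm / 500 = -0.001, 20 degrees / 45 = 0.4444.

Request:
send_rows(rows="0 0 0 0 -0.001 -0.003 -1;0 0 0 0 -0.001 -0.003 -1;0 0 0.0444 0 -0.001 -0.003 -1;0 0 0.1333 0 -0.001 -0.003 -1;0 0 0.2444 0 -0.001 -0.003 -1;0 0 0.3778 0 -0.001 -0.003 -1;0 0 0.4444 0 -0.001 -0.003 -1;0 0 0.4444 0 -0.001 -0.003 -1")

```text
time: 19.9
eef_pos: [0.5531, -0.1119, 0.1302]
tcp_rot: [0.801, 0.599, 0.001, 0.001]
contact_force: [-1.2, 1.1, 7.7]
opening: 0.125
finger_force: 52.2
```

In the tool's units: 0.3 mm / 500 = 0.0006, 35 degrees / 45 = 0.7778.

Request:
send_rows(rows="0 0 0.1111 0 0 0.0006 -1;0 0 0.2444 0 0 0.0006 -1;0 0 0.3778 0 0 0.0006 -1;0 0 0.5111 0 0 0.0006 -1;0 0 0.6444 0 0 0.0006 -1;0 0 0.7556 0 0 0.0006 -1;0 0 0.7778 0 0 0.0006 -1;0 0 0.7778 0 0 0.0006 -1")

```text
time: 20.9
eef_pos: [0.5537, -0.1124, 0.1303]
tcp_rot: [0.944, 0.33, 0.002, 0.002]
contact_force: [-1.0, 0.3, 8.0]
opening: 0.125
finger_force: 52.2
```

```bash
python3 -c "
from plant import ctrl
s=ctrl.get_state();print(s['eef_pos'],s['tcp_rot'],s['contact_force'],s['wrist_torque'],s['qpos'])"
```

```text
[ 0.55371168 -0.11241122  0.13026753] [0.94383601 0.33040608 0.00174447 0.00153706] [-0.98118924  0.26826008  8.03924354] [-0.0283092   0.15510962 -0.02369185] [-3.79826024e-01  1.78854444e-01  1.94586025e+00 -3.13464292e-05
  1.01222798e+00  5.17517399e-01]
```

In the tool's units: 0.2 mm / 500 = 0.0004, 36 degrees / 45 = 0.8.

Request:
send_rows(rows="0 0 0.1111 0 0 0.0004 -1;0 0 0.2444 0 0 0.0004 -1;0 0 0.3778 0 0 0.0004 -1;0 0 0.5111 0 0 0.0004 -1;0 0 0.6444 0 0 0.0004 -1;0 0 0.7556 0 0 0.0004 -1;0 0 0.8 0 0 0.0004 -1;0 0 0.8 0 0 0.0004 -1")

```text
time: 21.9
eef_pos: [0.5539, -0.1131, 0.1303]
tcp_rot: [1.0, 0.023, 0.002, 0.002]
contact_force: [-0.3, -1.5, 7.5]
opening: 0.129
finger_force: 52.2
```

```bash
python3 -c "
from plant import ctrl
s=ctrl.get_state();print(s['eef_pos'],s['tcp_rot'],s['contact_force'],s['wrist_torque'],s['qpos'])"
```

```text
[ 0.5538773  -0.11308816  0.13028621] [0.99972088 0.02343514 0.00230882 0.00190157] [-0.30020021 -1.47796103  7.45355407] [-0.34723735  0.21149593  0.2435386 ] [-0.38016855  0.1790819   1.94555925 -0.00198711  1.01121214  1.14480298]
```

In the tool's units: -1.5 mm / 500 = -0.003, -1 mm / 500 = -0.002, -0.5 degrees / 45 = -0.0111.

Request:
send_rows(rows="0 0 0 0 0 -0.001 -1;0 0 -0.0111 0 0 -0.002 -1;0 0 -0.0111 0 0 -0.003 -1;0 0 -0.0111 0 0 -0.003 -0.7;0 0 -0.0111 0 0 -0.003 -0.3;0 0 -0.0111 0 0 -0.003 0;0 0 -0.0111 0 0 -0.003 0")

```text
time: 22.78
eef_pos: [0.5519, -0.1117, 0.1291]
tcp_rot: [1.0, 0.027, -0.0, 0.0]
contact_force: [-0.3, -0.1, 0.5]
opening: 0.501
finger_force: 0.3
```

In the tool's units: -150 mm / 500 = -0.3, -110 mm / 500 = -0.22.

Request:
send_rows(rows="0 0 0 0 0 -0.016 0.1;0 0 0 0 0 -0.05 0.1;0 0 0 0 0 -0.12 0.1;0 0 0 0 0 -0.22 0.1;0 0 0 0 0 -0.3 0.1;0 0 0 -0.12 0 -0.3 0.1;0 0 0 -0.22 0 -0.3 0.1;0 0 0 -0.22 0 -0.3 0.1")

```text
time: 23.78
eef_pos: [0.44, -0.1173, 0.2807]
tcp_rot: [1.0, 0.026, 0.0, 0.0]
contact_force: [1.0, -0.4, -0.2]
opening: 0.545
finger_force: 0.0
```

Run:
```python
from h import *
r=shot('wrist');q=shot('side')
np.save('w4.npy',r,allow_pickle=True)
u,v=map(int,proj(q,(.55,-.08,.1)))
a=cv2.resize(q['color'][v-40:v+40,u-40:u+40],(384,384),interpolation=cv2.INTER_CUBIC)
o=ortho(r,.43,.64,-.22,.05,.091,.0007)
o=cv2.resize(o,None,fx=1.3,fy=1.3)
m=np.zeros((max(384,o.shape[0]),384+o.shape[1],3),np.uint8);m[:384,:384]=a[:,:,::-1];m[:o.shape[0],384:]=o
cv2.imwrite('pics/f1.png',m);print(m.shape)
s=ctrl.get_state();print(s['eef_pos'],s['contact_force'])
```

```text
(502, 775, 3)
[ 0.44255007 -0.11788902  0.28148022] [ 0.0631688  -0.38243686  0.6628855 ]
```

View pics/f1.png

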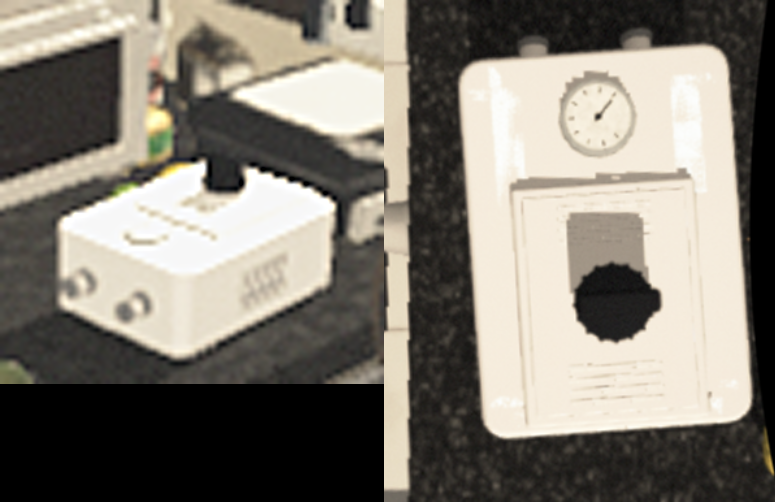

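```bash
python3 -c "
from plant import ctrl
print(ctrl.sign_off())"
```

```text
the job is handed in; nothing more can be done
None
```

The cover is back in the bay and looks flat in the final pictures. I pushed the knob gently to the bottom (about 13 N at most), turned it clockwise 91° to its stop and let go. It sits low, as a locked knob should, and the job was handed in at about 24 s with the arm clear.

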